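# Set the throttling valve past its backlash, then start the pump

## Task

Open the throttling valve by half a turn of its spindle: turn the red handwheel anticlockwise (seen from its outer end), take up the wheel's free play first, and go on until the black pointer under the wheel has swung from the red mark to the green mark on the dial, without overshooting it. Only then lift the yellow cap off the pump's start button and stand it, right way up, in the blue tray, and then press the green start button fully home. Leave everything else on the bench where it stands.

Things in the scene. Friction and masses are not known exactly. Their poses are not given: they have to be found in the camera images.
- wheel_center (a point): centre of the red round handwheel (56 mm across, rim 18 mm thick), on its axis, half-way through the rim. z axis: along the spindle, outward from the valve, leaning 35 degrees from vertical; x, y turn with the wheel. Space round and below the rim is free down to the pointer, 41 mm below this point along the axis; a 108 mm white dial lies at 50 mm. Turning about +z opens the valve.
- wheel (a joint): angle (rad) of the handwheel relative to the spindle: the free play. 0 to 0.8. It turns almost freely between the two; only when it has reached 0.8 (opening) or 0 (closing) does the wheel carry the spindle along. Starts anywhere from 0 to 0.7.
- stem (a joint): angle (rad) of the spindle with its pointer: 0 = shut, pointer at the red mark; grows anticlockwise seen from the wheel's outer end; 3.14 = half a turn open, pointer at the green mark opposite; end stop 4.5. Always starts at 0. Stays where it is left; turning it takes about 0.25 N m.
- pointer_tip (a point): tip of the black pointer on the spindle, 48 mm from the axis, close above the dial, 42 mm below the wheel's centre along the axis. At spindle angle 0 it stands at the red mark; the green mark is opposite it on the 12-mark dial.
- start_top (a point): top centre of the green start button, 28 mm across, on top of the white pump box (170 x 160 mm, top at 90 mm above the bench). This point is 22 mm above the box top; the button sits in a black 44 mm collar, 12 mm high.
- start (a joint): travel of the start button (m): 0 up, 0.006 fully pressed (about 5 N), springs back.
- cap_center (a point): centre of the loose yellow cap that covers the start button: 60 mm outer diameter, 56 mm high, open below, closed on top; this point half-way up, z axis up when it is upright; 60 g. At the start it stands on the pump box over the button, with 4 mm of room or more all round.
- tray_in (a point): centre of the inner floor of the blue open tray, 190 mm (its x) by 170 mm (its y) outside, 30 mm high, walls and floor 4 mm; fixed.
- beaker: bystander: clear cup, 70 mm across, 85 mm high; origin under its centre
- dishes: bystander: low clear round dish stack, 90 mm across, 32 mm high; origin under its centre
- tipbox: bystander: orange box 80 x 115 mm, 53 mm high; origin under its centre
- amber: bystander: amber bottle, 66 mm across, 150 mm high; origin under its centre
- bluecap: bystander: clear bottle with blue cap, 70 mm across, 140 mm high; origin under its centre
- jar: bystander: clear jar with red lid, 64 mm across, 80 mm high; origin under its centre
- vial: bystander: small bottle with blue cap, 48 mm across, 100 mm high; origin under its centre

How it is judged (in metres and radians):
On the way, in this order (a step that is already met when the one before it is completed fails the run):
1. the spindle stands half a turn open, pointer at the green mark (value of joint stem between 3.02 and 3.26 rad), for 0.2 s.
2. the cap stands upright in the tray (z of cap_center in the frame of tray_in below 0.033 m and x of cap_center in the frame of tray_in between -0.07 and 0.07 m and y of cap_center in the frame of tray_in between -0.06 and 0.06 m and angle between cap_center's own z axis and vertical below 0.1 rad), for 0.2 s.
3. the start button is pressed home (value of joint start above 0.005 m), for 0.05 s.
At the end, for the whole second after the job is handed in: The spindle stands at half a turn open (3.14 +- 0.12 rad), the cap stands upright on the tray's floor, and the start button has been pressed home and has sprung back (all of step 1 and all of step 2 and value of joint start below 0.001 m); the robot touches nothing.
It fails at once if the valve is opened past the green mark by more than 0.2 rad (value of joint stem above 3.34 rad).
It fails at once if the cap is taken off before the valve is set (distance of cap_center from where it was at the start of the episode above 0.03 m and value of joint stem below 2.98 rad).
It fails at once if the pump is started while the valve is not set (value of joint start above 0.003 m and (value of joint stem below 3 rad or value of joint stem above 3.28 rad)).
It fails at once if a bystander is moved by more than 20 mm (distance of any of beaker, dishes, tipbox, amber, bluecap, jar, vial from where it was at the start of the episode above 0.02 m).
It also fails if it takes over 72 s, if anything falls off the work surface, if the arm or the gripper's body presses on something with over 40 N, if the wrist force passes 120 N, or if a joint passes its speed limit or range.

## Robot

A 6-joint arm with a two-finger parallel gripper is mounted at the origin on the work surface. World frame = base frame: x ahead of the robot, y to its left, z up, the work surface at z = 0. Lengths are in mm, angles in rad, forces in N, time in s.
With the tool pointing down it reaches from about 425 to 1125 mm from the base axis. Payload 14.9 kg.
Tool frame: the origin (TCP) lies at the centre of the arm's flange, where the gripper is bolted on; the fingertips stand 191 mm ahead of it and the grasp point (between the pads) lies 172 mm ahead of it; z points along the fingers, y is the direction in which the jaws open and shut (so a half turn about z gives the same grasp; the last joint's range is limited). The gripper opens to 91 mm and grips with 3 to 60 N. Pads are 32 mm wide; open, the fingers measure 118 mm over their backs; the gripper's body (76 mm by 178 mm) begins 60 mm behind the grasp point.
Start: joints at [-1.15, 0.379, 1.734, -0, 1.028, -0.033], TCP at [306.867, -629.168, 404.732] pointing down, gripper open.
Joint ranges: [-2.77, 2.77], [-0.74, 2.19], [0, 2.66], [-1.06, 4.2], [0.31, 2.87], [-3.08, 3.08]. Speed limits (rad/s): [1.89, 1.89, 2.39, 3.14, 3.14, 3.14].

## Interface

Orientations are given as a unit quaternion [x, y, z, w].
In Python, from cell import r, cams gives the robot as it stands.
- The arm moves only by the shell command python3 -m pendant 'ROWS' [FORCE]. ROWS is JSON, a list of rows, each an object with "travel": the shift along the tool's x, y, z in cm, a list of three; "twist": the turn about the tool's z in rad; "fingers": the finger opening in cm, from 0 to 9.12. A call has exactly 10 rows; each row is the pose to reach, as a shift and turn from the pose commanded when the call began, along the tool's axes at that moment; what a row does not reach only later rows make up. A row lasts 1/12 s, in which the tool goes at most 41.7 mm and 7.16 degrees, less where a joint would pass 70% of its speed; a pose out of reach is approached as far as the arm can. A call with a gripper value outside its range is refused whole. The fingers move at their own pace and stop on an object; FORCE is the grip in N (left out, the last holds). Time passes only in rows, so rows that repeat a pose let the fingers close, or fill a call up. It gives the time, the measured TCP pose, the force and the opening at its end, in the units of the state.
- r.sense(): the state, without advancing time (a new reading comes with each control period).
- cams.camera(name): name is "scene" or "top" or "wrist"; returns the picture (400x640x3 uint8, red, green, blue); there is no depth.
- cams.camera_model(name): a dict with "intrinsics" (3x3 intrinsics, pixels), "dist" ([k1, k2, p1, p2, k3] as OpenCV has them; the pictures are not rectified), "cam_to_world" (4x4, takes a point from camera to world coordinates); the wrist camera has in their place "mount" (4x4, takes a point from camera to tool coordinates, whose origin is the TCP and whose axes are the flange's). Camera axes: x right, y down, z forward; pixel columns grow to the right and rows downward; lengths in mm; the calibration is good to about 2 mm. A picture is of the moment at which its call begins: read the wrist's pose just before it. camera_model takes no time and is no camera call.
- r.sign_off(): hands the job in, once; it reports no verdict.
The state is a dict: "time": time; "joint_positions": joint angles; "qd": joint speeds; "joint_efforts": joint torques, N m; "eef_pos": TCP position; "tool_rot": TCP orientation; "contact_force": force on the tool from outside, world axes, zero at the start; "wrist_torque": the same for the moment, N m; "gripper_width": opening from 0.0 (shut) to 1.0 (fully open).
Only numpy, scipy, OpenCV 4.12 (cv2) and the standard library are available. Lean on these libraries where they do the work, as an engineer would, in place of code of your own. Each camera call takes 0.05 s, during which the arm holds its last target.

## Working session

There is one attempt and no reset: what is moved stays moved. The work goes in short steps, Python scripts to look and compute and a shell command to move; the robot and the scene stay as the last step left them, time stands still between calls to the robot, and variables do not carry over. Pictures are saved under pics/ and viewed, and the job is handed in when it is done.

```bash
ls; mkdir -p pics; python3 - <<'E'
from cell import r,cams
import cv2,numpy as np
print(r.sense())
for n in("scene","top","wrist"):
    im=cams.camera(n); cv2.imwrite(f"pics/{n}0.png",im[:,:,::-1]); print(n,cams.camera_model(n))
E
```

```text
pics
{'time': 0.0, 'joint_positions': array([-1.15029737e+00,  3.79399202e-01,  1.73476155e+00, -2.70063190e-05,
        1.02850451e+00, -3.33039915e-02]), 'qd': array([ 3.02999173e-05,  1.19189754e-03,  1.65873589e-03, -8.77566449e-04,
       -1.42015628e-03, -1.24055128e-03]), 'joint_efforts': array([ 3.89025212e-03, -7.63722610e+01, -4.34365010e+01,  6.52545900e-02,
        4.24767088e-02, -6.61841023e-05]), 'eef_pos': array([ 306.78716879, -628.988883  ,  404.10421682]), 'tool_rot': array([ 9.74366405e-01,  2.24966267e-01, -1.14525475e-04, -5.24058696e-04]), 'contact_force': array([-0.38099329,  0.03500891,  1.23084467]), 'wrist_torque': array([0.02398322, 0.04051394, 0.0086437 ]), 'gripper_width': 1.001031747936444}
scene {'intrinsics': array([[395.69873099,   0.        , 327.58008596],
       [  0.        , 395.69873099, 201.89618332],
       [  0.        ,   0.        ,   1.        ]]), 'dist': array([-0.06547584,  0.        ,  0.        ,  0.        ,  0.        ]), 'cam_to_world': array([[-9.55954096e-02,  7.53225330e-01, -6.50778856e-01,
         1.42276224e+03],
       [ 9
[... 759 characters left out ...]
816e+03],
       [ 0.00000000e+00,  0.00000000e+00,  0.00000000e+00,
         1.00000000e+00]])}
wrist {'intrinsics': array([[342.92899243,   0.        , 317.1246346 ],
       [  0.        , 342.92899243, 200.9949032 ],
       [  0.        ,   0.        ,   1.        ]]), 'dist': array([0.01138881, 0.        , 0.        , 0.        , 0.        ]), 'mount': array([[-2.08633814e-04, -9.60161114e-01, -2.79446938e-01,
         7.90366329e+01],
       [ 9.99998468e-01, -6.86035570e-04,  1.61057833e-03,
        -1.01385284e+00],
       [-1.73812522e-03, -2.79446174e-01,  9.60159786e-01,
         2.03631961e+01],
       [ 0.00000000e+00,  0.00000000e+00,  0.00000000e+00,
         1.00000000e+00]])}
```

View pics/scene0.png

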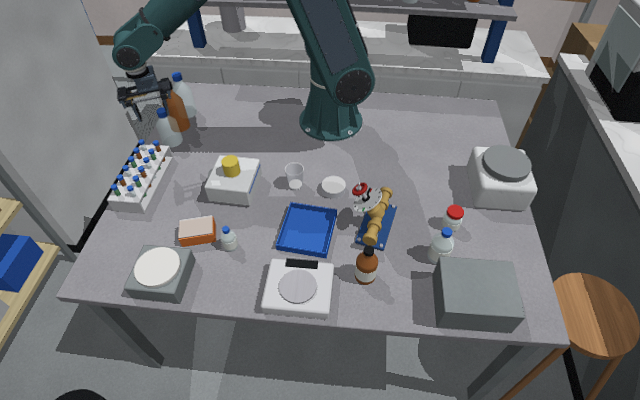

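View pics/top0.png

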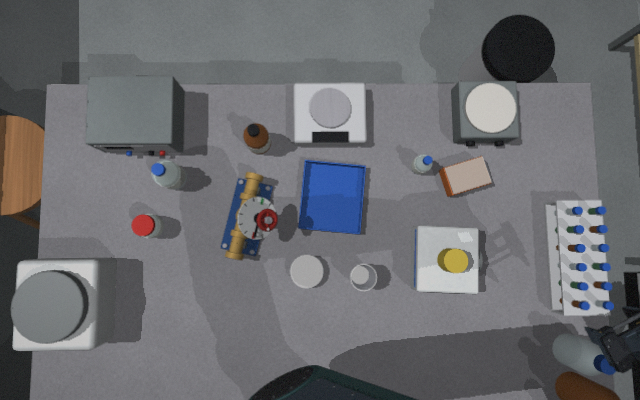

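View pics/wrist0.png

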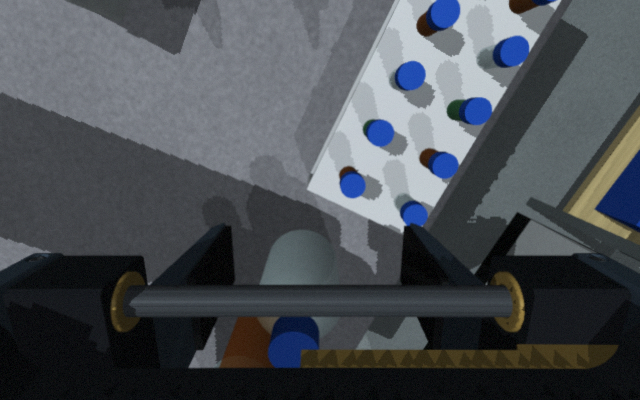

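```bash
python3 - <<'E'
import cv2,numpy as np
a=cv2.imread("pics/scene0.png")[165:265,320:420]; b=cv2.imread("pics/top0.png")[165:265,215:315]
c=np.hstack([cv2.resize(x,(400,400),interpolation=cv2.INTER_CUBIC) for x in(a,b)])
cv2.imwrite("pics/z0.png",c)
E
```

```text
(no output)
```

View pics/z0.png

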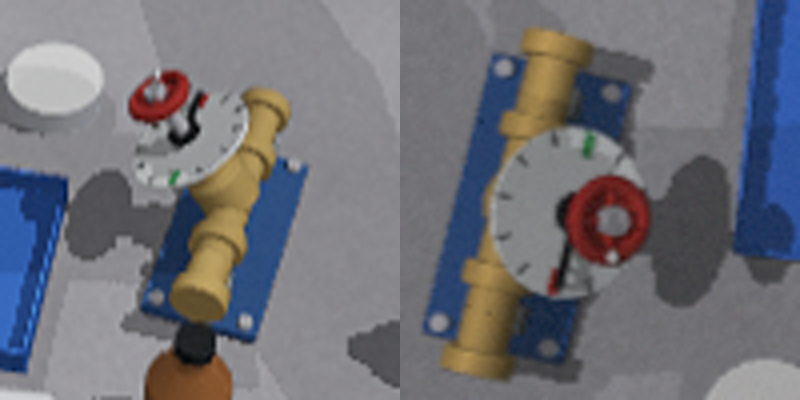

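```bash
cat > h.py <<'E'
import cv2,numpy as np
from cell import r,cams
from scipy.spatial.transform import Rotation as R
def ray(n,p,st=None):
    m=cams.camera_model(n)
    if n=="wrist":
        T=np.eye(4);T[:3,:3]=R.from_quat(st["tool_rot"]).as_matrix();T[:3,3]=st["eef_pos"];T=T@m["mount"]
    else: T=m["cam_to_world"]
    u=cv2.undistortPoints(np.array([[p]],float),m["intrinsics"],m["dist"])[0,0]
    d=T[:3,:3]@np.array([u[0],u[1],1]); return T[:3,3],d/np.linalg.norm(d)
def onz(n,p,z,st=None):
    o,d=ray(n,p,st); return o+d*(z-o[2])/d[2]
def tri(*rs):
    A=np.zeros((3,3));b=np.zeros(3)
    for o,d in rs:
        P=np.eye(3)-np.outer(d,d);A+=P;b+=P@o
    x=np.linalg.solve(A,b); return x,[round(float(np.linalg.norm((np.eye(3)-np.outer(d,d))@(x-o))),1) for o,d in rs]
def proj(n,X,st=None):
    m=cams.camera_model(n)
    if n=="wrist":
        T=np.eye(4);T[:3,:3]=R.from_quat(st["tool_rot"]).as_matrix();T[:3,3]=st["eef_pos"];T=T@m["mount"]
    else: T=m["cam_to_world"]
    Ti=np.linalg.inv(T)
    return cv2.projectPoints(np.array(X,float).reshape(-1,1,3),cv2.Rodrigues(Ti[:3,:3])[0],Ti[:3,3],m["intrinsics"],m["dist"])[0][:,0]
def blob(im,lo,hi,roi=None):
    hsv=cv2.cvtColor(im,cv2.COLOR_BGR2HSV); k=cv2.inRange(hsv,lo,hi)
    if lo[0]==0: k|=cv2.inRange(hsv,(172,lo[1],lo[2]),(180,255,255))
    if roi: z=np.zeros_like(k);x0,x1,y0,y1=roi;z[y0:y1,x0:x1]=k[y0:y1,x0:x1];k=z
    cs,_=cv2.findContours(k,cv2.RETR_EXTERNAL,cv2.CHAIN_APPROX_NONE)
    return sorted(cs,key=cv2.contourArea,reverse=True)
E
python3 - <<'E'
from h import *
np.set_printoptions(precision=1,suppress=True)
S=cv2.imread("pics/scene0.png");T=cv2.imread("pics/top0.png")
def el(c): return cv2.fitEllipse(c)
for nm,lo,hi,rs,rt in [("red",(0,140,70),(8,255,255),(345,385,175,215),(240,290,195,245)),
  ("yellow",(22,130,90),(33,255,255),(210,250,145,185),(430,480,240,280)),
  ("green",(45,100,50),(85,255,255),(345,395,195,225),(340-125,300,180,240)),
  ("dialwhite",(0,0,0),(1,1,1),None,None)][:3]:
    a=blob(S,lo,hi,rs);b=blob(T,lo,hi,rt)
    print(nm,[(cv2.contourArea(c),c.mean((0,1)),cv2.boundingRect(c)) for c in a[:3]],[(cv2.contourArea(c),c.mean((0,1)),cv2.boundingRect(c)) for c in b[:3]])
    if nm!="green":
        pa,pb=el(a[0]),el(b[0]);print(pa,pb,tri(ray("scene",pa[0]),ray("top",pb[0])))
b=blob(T,(105,120,60),(125,255,255),(295,375,150,245))[0]
q=cv2.boxPoints(cv2.minAreaRect(b));print("tray",q,[onz("top",p,30) for p in q])
b=blob(S,(105,120,60),(125,255,255),(265,345,190,265))[0]
q=cv2.boxPoints(cv2.minAreaRect(b));print("trayS",cv2.approxPolyDP(b,6,True)[:,0],[onz("scene",p,30) for p in cv2.approxPolyDP(b,6,True)[:,0]])
E
```

```text
red [(69.5, array([359.6, 189.1]), (353, 183, 14, 12)), (0.5, array([370.2, 189.8]), (370, 189, 2, 3)), (0.0, array([357., 185.]), (357, 185, 1, 1))] [(302.5, array([266.3, 219.7]), (256, 209, 21, 22)), (1.5, array([252.8, 235.2]), (252, 233, 2, 5))]
((359.60205078125, 188.70059204101562), (9.059247970581055, 14.520594596862793), 57.413082122802734) ((266.41888427734375, 219.16285705566406), (19.32564353942871, 20.498693466186523), 44.47126770019531) (array([551.3, 142.1, 158.2]), [0.7, 0.7])
yellow [(272.5, array([230.4, 165.8]), (222, 156, 18, 21))] [(541.5, array([452.7, 260.1]), (438, 249, 30, 24))]
((230.4447784423828, 165.90054321289062), (16.332904815673828, 21.692672729492188), 163.12924194335938) ((452.7982177734375, 259.9867248535156), (22.994592666625977, 30.125774383544922), 100.76309967041016) (array([ 447.7, -319.2,  116.8]), [1.5, 1.5])
green [(1.0, array([363., 209.]), (362, 208, 3, 3))] [(3.0, array([261.5, 201. ]), (261, 199, 2, 5))]
tray [[297.8 228. ]
 [304.3 159.5]
 [366.3 165.4]
 [359.7 233.9]] [array([533.6,  68.2,  30. ]), array([721.9,  49.2,  30. ]), array([ 704.5, -121.3,   30. ]), array([516.3, -99.6,  30. ])]
trayS [[290 202]
 [276 248]
 [326 257]
 [336 210]] [array([521. , -97.4,  30. ]), array([ 719.9, -111.7,   30. ]), array([738. ,  52.6,  30. ]), array([541.6,  68.3,  30. ])]
```

```bash
python3 - <<'E'
from h import *
np.set_printoptions(precision=1,suppress=True)
S=cv2.imread("pics/scene0.png");T=cv2.imread("pics/top0.png")
for n,im,roi in(("scene",S,(350,386,180,217)),("top",T,(236,280,193,243))):
    hsv=cv2.cvtColor(im,cv2.COLOR_BGR2HSV)
    print(n,hsv[212,250] if n=="top" else hsv[205,365])
    c=blob(im,(1,0,125),(180,35,255),roi)
    m=np.zeros(im.shape[:2],np.uint8);cv2.drawContours(m,c[:1],-1,255,-1)
    h=cv2.convexHull(c[0]);print(cv2.fitEllipse(h),cv2.contourArea(h),cv2.boundingRect(h))
    v=im.copy();cv2.drawContours(v,[h],-1,(255,0,255),1)
    x0,x1,y0,y1=roi;cv2.imwrite(f"pics/d_{n}.png",cv2.resize(v[y0-10:y1+10,x0-10:x1+10],None,fx=6,fy=6))
# axis guess
dt=onz("top",(257.5,218),117);print(dt)
E
```

```text
scene [100   5 153]
((366.3600158691406, 186.3679962158203), (34.84870910644531, 60.552188873291016), 20.126293182373047) 978.5 (350, 180, 36, 36)
top [120   4 132]
((256.4501953125, 217.0218963623047), (37.614349365234375, 42.01280212402344), 33.98584747314453) 977.0 (237, 197, 39, 41)
[556.7 167.4 117. ]
```

View pics/d_top.png

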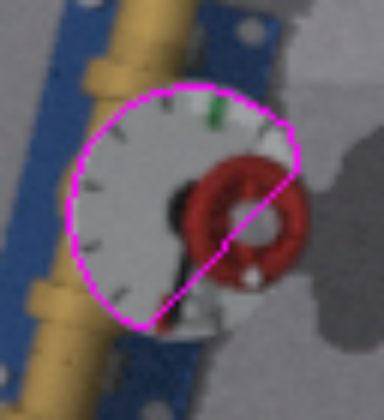

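View pics/d_scene.png

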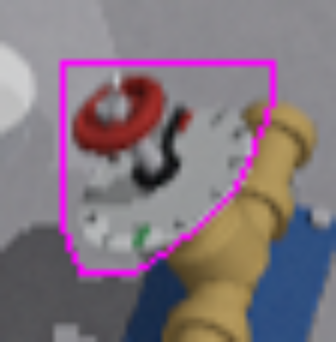

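```bash
python3 - <<'E'
from h import *
np.set_printoptions(precision=1,suppress=True)
rd=tri(ray("scene",(370.8,189.5)),ray("top",(253.5,235.5)));g=tri(ray("scene",(363.5,209.5)),ray("top",(262.2,201.7)))
print(rd,g,np.linalg.norm(rd[0]-g[0]));c=(rd[0]+g[0])/2
W=np.array([551.3,142.1,158.2]);print(c,W-c,np.linalg.norm(W-c))
# wheel ring centre in zoomed picture
for x in [(266.9,219.9),(267.2,220)]:
  print(tri(ray("scene",(359.9,188.7)),ray("top",x)))
E
```

```text
(array([512.9, 179.4, 116.7]), [2.1, 2.1]) (array([598.1, 158.4, 111.2]), [2.0, 2.0]) 87.94307018560538
[555.5 168.9 114. ] [ -4.2 -26.8  44.2] 51.886159425680674
(array([549.6, 142.1, 156.2]), [1.7, 1.7])
(array([549.3, 141.7, 155.9]), [2.1, 2.1])
```

```bash
cat >> h.py <<'E'
def go(p,yang=None):
    st=r.sense();M=R.from_quat(st["tool_rot"]).as_matrix()
    t=M.T@(np.array(p)-st["eef_pos"])/10
    cy=np.arctan2(M[1,1],M[0,1]); tw=0 if yang is None else -((yang-cy+np.pi)%(2*np.pi)-np.pi)
    print("travel",t.round(2),"twist",round(float(tw),3),"cur yang",round(float(cy),3),"pos",st["eef_pos"].round(1),"t",round(st["time"],2),"q",st["joint_positions"].round(2),"F",st["contact_force"].round(1),"w",round(st["gripper_width"]*91.2,1))
E
python3 -c "
from h import *
go((549.5,142,404),-0.2)"
```

```text
travel [ 55.61 -58.66   0.07] twist -0.917 cur yang -1.117 pos [ 306.8 -629.   404.2] t 0.15 q [-1.15  0.38  1.73 -0.    1.03 -0.03] F [ 0.2  0.2 -0.5] w 91.3
```

```bash
python3 -m pendant '[{"travel":[2.5,-2.7,0],"twist":-0.05,"fingers":9.1},{"travel":[5,-5.4,0],"twist":-0.1,"fingers":9.1},{"travel":[7.8,-8.2,0],"twist":-0.15,"fingers":9.1},{"travel":[10.6,-11.1,0],"twist":-0.2,"fingers":9.1},{"travel":[13.4,-14,0],"twist":-0.25,"fingers":9.1},{"travel":[16.2,-17,0],"twist":-0.3,"fingers":9.1},{"travel":[19,-19.9,0],"twist":-0.35,"fingers":9.1},{"travel":[21.8,-22.9,0],"twist":-0.4,"fingers":9.1},{"travel":[24.6,-25.8,0],"twist":-0.45,"fingers":9.1},{"travel":[27.4,-28.8,0],"twist":-0.5,"fingers":9.1}]'; python3 -c "
from h import *
go((549.5,142,404),-0.2)"
```

```text
time: 0.98
eef_pos: [426.9, -248.4, 404.8]
tool_rot: [0.888, 0.46, 0.0, 0.0]
contact_force: [1.0, -1.1, -0.4]
gripper_width: 0.996
travel [ 38.96 -12.51   0.08] twist -0.415 cur yang -0.615 pos [ 426.9 -248.4  404.8] t 0.98 q [-0.57  0.05  2.14 -0.    0.95  0.04] F [ 1.  -1.1 -0.4] w 90.9
```

```bash
python3 -m pendant '[{"travel":[3.9,-1.25,0],"twist":-0.05,"fingers":9.1},{"travel":[7.8,-2.5,0],"twist":-0.1,"fingers":9.1},{"travel":[11.7,-3.75,0],"twist":-0.15,"fingers":9.1},{"travel":[15.6,-5,0],"twist":-0.2,"fingers":9.1},{"travel":[19.5,-6.25,0],"twist":-0.25,"fingers":9.1},{"travel":[23.4,-7.5,0],"twist":-0.3,"fingers":9.1},{"travel":[27.3,-8.75,0],"twist":-0.34,"fingers":9.1},{"travel":[31.2,-10,0],"twist":-0.38,"fingers":9.1},{"travel":[35.1,-11.25,0],"twist":-0.41,"fingers":9.1},{"travel":[38.5,-12.4,0],"twist":-0.41,"fingers":9.1}]'; python3 - <<'E'
from h import *
go((549.5,142,404),-0.2)
st=r.sense();im=cams.camera("wrist")[:,:,::-1].copy();cv2.imwrite("pics/w1.png",im)
print(proj("wrist",[(549.5,142,157),(555.5,169,114)],st))
E
```

```text
time: 1.82
eef_pos: [548.8, 138.1, 404.7]
tool_rot: [0.776, 0.631, 0.0, 0.0]
contact_force: [0.8, -0.7, 0.3]
gripper_width: 0.998
travel [ 0.4  -0.01  0.07] twist -0.004 cur yang -0.204 pos [548.8 138.1 404.7] t 1.82 q [0.21 0.17 2.01 0.   0.96 0.41] F [ 0.8 -0.7  0.3] w 91.0
[[317.71041938 213.96538953]
 [318.05463937 163.87234184]]
```

View pics/w1.png

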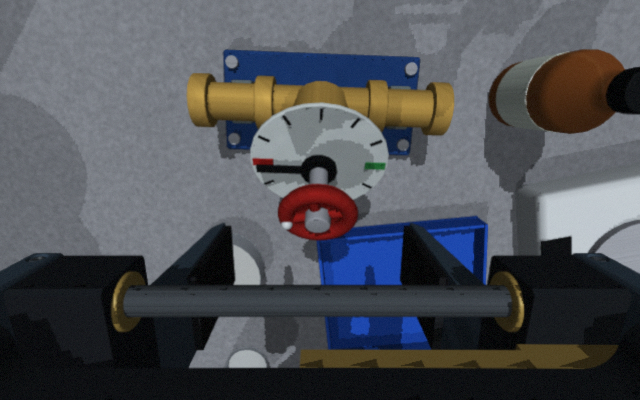

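```bash
python3 -m pendant '[{"travel":[0.5,0,0.7],"twist":0.1,"fingers":9.1},{"travel":[0.5,0,1.5],"twist":0.2,"fingers":9.1},{"travel":[0.5,0,2.5],"twist":0.3,"fingers":9.1},{"travel":[0.5,0,3.5],"twist":0.4,"fingers":9.1},{"travel":[0.5,0,4.5],"twist":0.5,"fingers":9.1},{"travel":[0.5,0,5.5],"twist":0.5,"fingers":9.1},{"travel":[0.5,0,6.5],"twist":0.5,"fingers":9.1},{"travel":[0.5,0,7.2],"twist":0.5,"fingers":9.1},{"travel":[0.5,0,7.5],"twist":0.5,"fingers":9.1},{"travel":[0.5,0,7.5],"twist":0.5,"fingers":9.1}]' 30; python3 - <<'E'
from h import *
go((549.5,142,329),-0.7)
st=r.sense();im=cams.camera("wrist")[:,:,::-1].copy();cv2.imwrite("pics/w2.png",im)
E
```

```text
time: 2.7
eef_pos: [549.4, 140.4, 329.0]
tool_rot: [0.908, 0.419, -0.001, -0.0]
contact_force: [0.1, -0.4, 1.7]
gripper_width: 0.998
travel [ 0.13 -0.09 -0.  ] twist -0.006 cur yang -0.706 pos [549.4 140.4 329. ] t 2.7 q [0.21 0.28 2.04 0.   0.83 0.91] F [ 0.1 -0.4  1.7] w 91.1
```

View pics/w2.png

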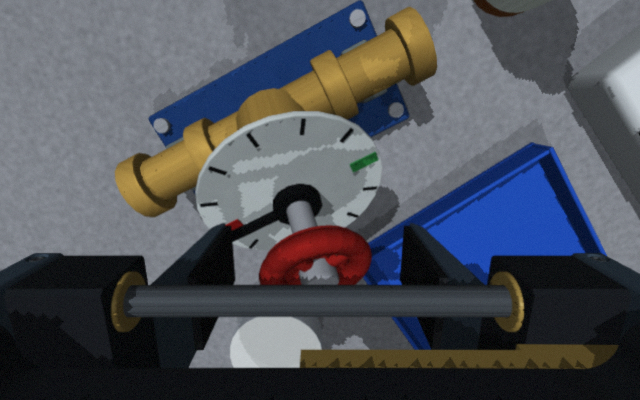

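```bash
python3 -m pendant '[{"travel":[0,0,0],"twist":0,"fingers":5},{"travel":[0,0,0],"twist":0,"fingers":5},{"travel":[0,0,0],"twist":0,"fingers":5},{"travel":[0,0,0],"twist":0,"fingers":5},{"travel":[0,0,0],"twist":0,"fingers":5},{"travel":[0,0,0],"twist":-0.1,"fingers":5},{"travel":[0,0,0],"twist":-0.2,"fingers":5},{"travel":[0,0,0],"twist":-0.3,"fingers":5},{"travel":[0,0,0],"twist":-0.4,"fingers":5},{"travel":[0,0,0],"twist":-0.5,"fingers":5}]' 30; python3 - <<'E'
from h import *
go((549.5,142,329),-0.7)
st=r.sense();print(st["wrist_torque"]);im=cams.camera("wrist")[:,:,::-1].copy();cv2.imwrite("pics/w3.png",im)
E
```

```text
time: 3.58
eef_pos: [549.5, 140.6, 329.8]
tool_rot: [0.775, 0.632, 0.0, -0.0]
contact_force: [-0.3, 2.8, -2.2]
gripper_width: 0.61
travel [ 0.14 -0.03  0.08] twist 0.497 cur yang -0.203 pos [549.5 140.6 329.8] t 3.58 q [0.21 0.28 2.04 0.   0.82 0.41] F [-0.3  2.8 -2.2] w 55.6
[ 0.17356674 -0.9078957  -0.78561119]
```

View pics/w3.png

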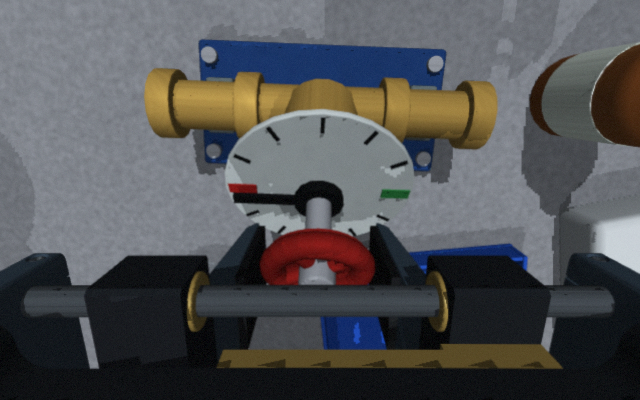

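```bash
python3 -m pendant '[{"travel":[0,0,0],"twist":-0.1,"fingers":5},{"travel":[0,0,0],"twist":-0.2,"fingers":5},{"travel":[0,0,0],"twist":-0.3,"fingers":5},{"travel":[0,0,0],"twist":-0.4,"fingers":5},{"travel":[0,0,0],"twist":-0.5,"fingers":5},{"travel":[0,0,0],"twist":-0.6,"fingers":5},{"travel":[0,0,0],"twist":-0.6,"fingers":5},{"travel":[0,0,0],"twist":-0.6,"fingers":9},{"travel":[0,0,0],"twist":-0.6,"fingers":9},{"travel":[0,0,0],"twist":-0.6,"fingers":9}]' 30; python3 - <<'E'
from h import *
go((549.5,142,329),-0.7)
st=r.sense();print(st["wrist_torque"]);im=cams.camera("wrist")[:,:,::-1].copy();cv2.imwrite("pics/w4.png",im)
E
```

```text
time: 4.47
eef_pos: [549.4, 140.4, 329.6]
tool_rot: [0.557, 0.831, -0.0, -0.0]
contact_force: [-0.4, 0.1, 0.2]
gripper_width: 0.795
travel [0.14 0.07 0.06] twist 1.09 cur yang 0.39 pos [549.4 140.4 329.6] t 4.47 q [ 0.21  0.28  2.04 -0.    0.83 -0.18] F [-0.4  0.1  0.2] w 72.5
[ 0.00706786 -0.12153756  0.01936956]
```

View pics/w4.png

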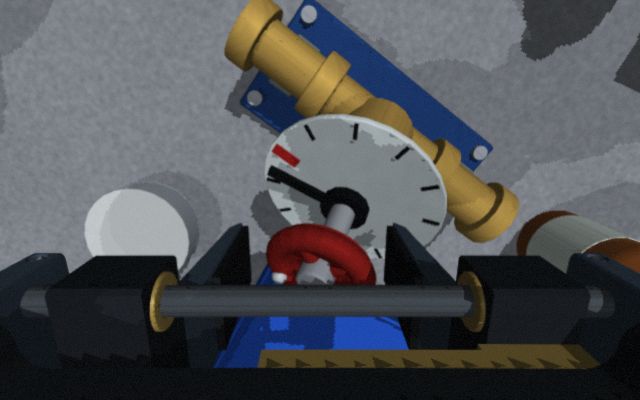

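```bash
cat >> h.py <<'E'
W=np.array([549.5,142.,157.]); s=np.sin(np.deg2rad(35)); c=np.cos(np.deg2rad(35))
import math
def frame(az): # az: yang of horizontal diameter (red->green)
    e=np.array([math.cos(az),math.sin(az),0]); a=np.array([s*e[1],-s*e[0],c]); f=np.cross(a,e); return e,f,a
def ang(n,p,h,st=None,az=-0.2,W=W):
    e,f,a=frame(az);o,d=ray(n,p,st);P0=W-a*h;x=o+d*((P0-o)@a)/(d@a)-P0
    return x@e,x@f,math.degrees(math.atan2(x@f,x@e)) # green at 0
E
python3 - <<'E'
from h import *
class P: pass
def st(q,p): return {"tool_rot":np.array(q),"eef_pos":np.array(p)}
s1=st(R.from_euler('z',0).as_quat(),[0,0,0])
def yw(yang,p): 
    M=np.array([[-math.sin(yang),math.cos(yang),0],[math.cos(yang),math.sin(yang),0],[0,0,-1]]); return st(R.from_matrix(M).as_quat(),p)
f=lambda t:tuple(np.round(t,1))
a=yw(-0.204,[548.8,138.1,404.7]); print("w1 red",f(ang("wrist",(262,162),50,a)),"green",f(ang("wrist",(375,166),50,a)),"hub",f(ang("wrist",(319,168),42,a)),"ptr",f(ang("wrist",(258,168),42,a)))
a=yw(-0.203,[549.5,140.6,329.8]); print("w3 red",f(ang("wrist",(243,188),50,a)),"green",f(ang("wrist",(395,194),50,a)),"ptr",f(ang("wrist",(236,198),42,a)))
a=yw(.39,[549.4,140.4,329.6]); print("w4 red",f(ang("wrist",(285,155),50,a)),"ptr",f(ang("wrist",(270,170),42,a)))
E
```

```text
w1 red (np.float64(-43.3), np.float64(1.6), np.float64(177.9)) green (np.float64(46.2), np.float64(-3.4), np.float64(-4.2)) hub (np.float64(1.5), np.float64(2.9), np.float64(62.6)) ptr (np.float64(-45.4), np.float64(3.1), np.float64(176.1))
w3 red (np.float64(-42.6), np.float64(2.2), np.float64(177.0)) green (np.float64(46.1), np.float64(-3.6), np.float64(-4.5)) ptr (np.float64(-45.3), np.float64(2.9), np.float64(176.3))
w4 red (np.float64(-43.2), np.float64(2.3), np.float64(177.0)) ptr (np.float64(-45.7), np.float64(-6.2), np.float64(-172.2))
```

```bash
sed -i 's/^W=np.*157.\]);/W=np.array([551.,141.6,157.]);/; s/az=-0.2,W=W/az=-0.26,W=W/' h.py; python3 - <<'E'
from h import *
go((550.5,141.6,329),-0.86)
E
```

```text
travel [0.06 0.15 0.06] twist 1.251 cur yang 0.391 pos [549.4 140.4 329.6] t 4.52 q [ 0.21  0.28  2.04 -0.    0.83 -0.18] F [ 0.1  1.4 -0.5] w 76.7
```

```bash
python3 -m pendant '[{"travel":[0,0,0],"twist":0,"fingers":9},{"travel":[0.05,0.1,0],"twist":0.12,"fingers":9},{"travel":[0.05,0.1,0],"twist":0.24,"fingers":9},{"travel":[0.05,0.1,0],"twist":0.36,"fingers":9},{"travel":[0.05,0.1,0],"twist":0.48,"fingers":9},{"travel":[0.05,0.1,0],"twist":0.6,"fingers":9},{"travel":[0.05,0.1,0],"twist":0.72,"fingers":9},{"travel":[0.05,0.1,0],"twist":0.84,"fingers":9},{"travel":[0.05,0.1,0],"twist":0.96,"fingers":9},{"travel":[0.05,0.1,0],"twist":1.08,"fingers":9}]' 30 | grep time
python3 -m pendant '[{"travel":[0,0,0],"twist":0.12,"fingers":9},{"travel":[0,0,0],"twist":0.17,"fingers":5},{"travel":[0,0,0],"twist":0.17,"fingers":5},{"travel":[0,0,0],"twist":0.17,"fingers":5},{"travel":[0,0,0],"twist":0.17,"fingers":5},{"travel":[0,0,0],"twist":0.17,"fingers":5},{"travel":[0,0,0],"twist":0.05,"fingers":5},{"travel":[0,0,0],"twist":-0.05,"fingers":5},{"travel":[0,0,0],"twist":-0.15,"fingers":5},{"travel":[0,0,0],"twist":-0.25,"fingers":5}]' 30 | grep -v rot
python3 - <<'E'
from h import *
go((550.5,141.6,329),0.34)
st=r.sense();print(st["wrist_torque"]);im=cams.camera("wrist")[:,:,::-1].copy();cv2.imwrite("pics/w5.png",im)
E
```

```text
time: 5.35
time: 6.18
eef_pos: [550.0, 141.6, 329.5]
contact_force: [-4.0, 2.2, 1.4]
gripper_width: 0.61
travel [0.02 0.04 0.05] twist -0.772 cur yang -0.432 pos [550.  141.6 329.5] t 6.18 q [0.21 0.28 2.04 0.   0.83 0.64] F [-4.   2.2  1.4] w 55.6
[ 0.11653727  0.05383955 -0.7289089 ]
```

View pics/w5.png

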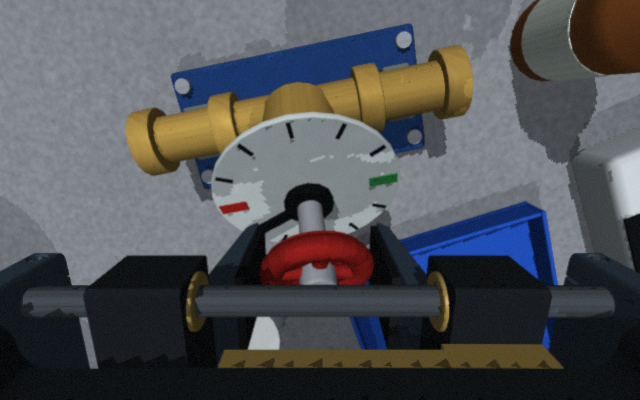

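```bash
python3 -m pendant '[{"travel":[0,0,0],"twist":-0.11,"fingers":5},{"travel":[0,0,0],"twist":-0.22,"fingers":5},{"travel":[0,0,0],"twist":-0.33,"fingers":5},{"travel":[0,0,0],"twist":-0.44,"fingers":5},{"travel":[0,0,0],"twist":-0.55,"fingers":5},{"travel":[0,0,0],"twist":-0.66,"fingers":5},{"travel":[0,0,0],"twist":-0.76,"fingers":5},{"travel":[0,0,0],"twist":-0.76,"fingers":9},{"travel":[0,0,0],"twist":-0.76,"fingers":9},{"travel":[0,0,0],"twist":-0.76,"fingers":9}]' 30 | grep -v rot
python3 - <<'E'
from h import *
go((550.5,141.6,329),-0.86)
im=cams.camera("wrist")[:,:,::-1].copy();cv2.imwrite("pics/w6.png",im)
E
```

```text
time: 7.07
eef_pos: [550.3, 141.3, 329.8]
contact_force: [0.2, 0.4, -0.3]
gripper_width: 0.8
travel [0.02 0.02 0.08] twist 1.18 cur yang 0.32 pos [550.3 141.3 329.8] t 7.07 q [ 0.21  0.28  2.04 -0.    0.83 -0.11] F [ 0.2  0.4 -0.3] w 73.0
```

View pics/w6.png

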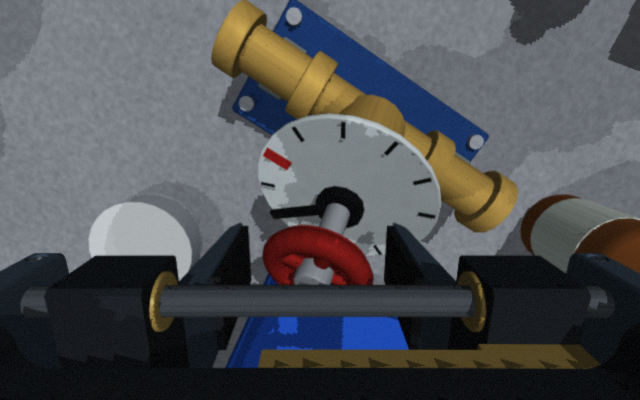

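```bash
cat >> h.py <<'E'
def yw(yang,p):
    M=np.array([[-math.sin(yang),math.cos(yang),0],[math.cos(yang),math.sin(yang),0],[0,0,-1]]); return {"tool_rot":R.from_matrix(M).as_quat(),"eef_pos":np.array(p)}
E
python3 - <<'E'
from h import *
f=lambda t:[round(float(x),1) for x in t]
a=yw(-0.204,[548.8,138.1,404.7]); print("w1 red",f(ang("wrist",(262,162),50,a)),"green",f(ang("wrist",(375,166),50,a)),"ptr",f(ang("wrist",(258,168),42,a)))
a=yw(.39,[549.4,140.4,329.6]); print("w4",f(ang("wrist",(270,170),42,a)))
a=yw(.32,[550.3,141.3,329.8]); print("w6",f(ang("wrist",(273,213),42,a)),f(ang("wrist",(277,159),50,a)))
E
```

```text
w1 red [-46.9, -2.1, -177.4] green [42.6, 0.4, 0.5] ptr [-48.8, -0.8, -179.0]
w4 [-48.3, -10.4, -167.9]
w6 [-30.5, -37.7, -129.0] [-46.3, -1.9, -177.7]
```

```bash
python3 -m pendant '[{"travel":[0,0,0],"twist":0,"fingers":9},{"travel":[0,0,0],"twist":0.12,"fingers":9},{"travel":[0,0,0],"twist":0.24,"fingers":9},{"travel":[0,0,0],"twist":0.36,"fingers":9},{"travel":[0,0,0],"twist":0.48,"fingers":9},{"travel":[0,0,0],"twist":0.6,"fingers":9},{"travel":[0,0,0],"twist":0.72,"fingers":9},{"travel":[0,0,0],"twist":0.84,"fingers":9},{"travel":[0,0,0],"twist":0.96,"fingers":9},{"travel":[0,0,0],"twist":1.08,"fingers":9}]' 40 | grep time
python3 -m pendant '[{"travel":[0,0,0],"twist":0.12,"fingers":9},{"travel":[0,0,0],"twist":0.17,"fingers":5},{"travel":[0,0,0],"twist":0.17,"fingers":5},{"travel":[0,0,0],"twist":0.17,"fingers":5},{"travel":[0,0,0],"twist":0.17,"fingers":5},{"travel":[0,0,0],"twist":0.17,"fingers":5},{"travel":[0,0,0],"twist":0.05,"fingers":5},{"travel":[0,0,0],"twist":-0.05,"fingers":5},{"travel":[0,0,0],"twist":-0.15,"fingers":5},{"travel":[0,0,0],"twist":-0.25,"fingers":5}]' 40 | grep -v rot
python3 -m pendant '[{"travel":[0,0,0],"twist":-0.11,"fingers":5},{"travel":[0,0,0],"twist":-0.22,"fingers":5},{"travel":[0,0,0],"twist":-0.33,"fingers":5},{"travel":[0,0,0],"twist":-0.44,"fingers":5},{"travel":[0,0,0],"twist":-0.55,"fingers":5},{"travel":[0,0,0],"twist":-0.66,"fingers":5},{"travel":[0,0,0],"twist":-0.76,"fingers":5},{"travel":[0,0,0],"twist":-0.8,"fingers":5},{"travel":[0,0,0],"twist":-0.8,"fingers":9},{"travel":[0,0,0],"twist":-0.8,"fingers":9}]' 40 | grep -v rot
python3 - <<'E'
from h import *
go((550.5,141.6,329),-0.86)
im=cams.camera("wrist")[:,:,::-1].copy();cv2.imwrite("pics/w7.png",im)
E
```

```text
time: 7.95
time: 8.78
eef_pos: [550.1, 141.7, 329.6]
contact_force: [-0.7, 8.8, -4.2]
gripper_width: 0.611
time: 9.62
eef_pos: [550.3, 141.3, 329.7]
contact_force: [0.2, 0.0, -0.1]
gripper_width: 0.725
travel [0.02 0.03 0.07] twist 1.152 cur yang 0.292 pos [550.3 141.3 329.7] t 9.62 q [ 0.21  0.28  2.04 -0.    0.83 -0.08] F [ 0.2  0.  -0.1] w 66.2
```

View pics/w7.png

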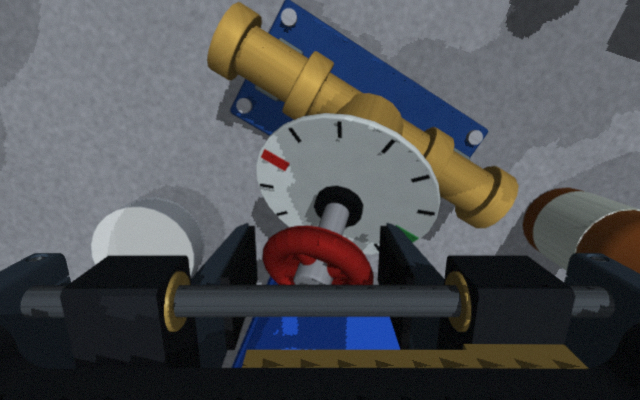

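```bash
python3 - <<'E'
from h import *
a=cams.camera("scene")[:,:,::-1].copy();b=cams.camera("top")[:,:,::-1].copy()
cv2.imwrite("pics/s7.png",np.hstack([cv2.resize(x,(400,400),interpolation=cv2.INTER_CUBIC) for x in(a[160:240,325:405],b[165:265,215:315])]))
E
```

```text
(no output)
```

View pics/s7.png

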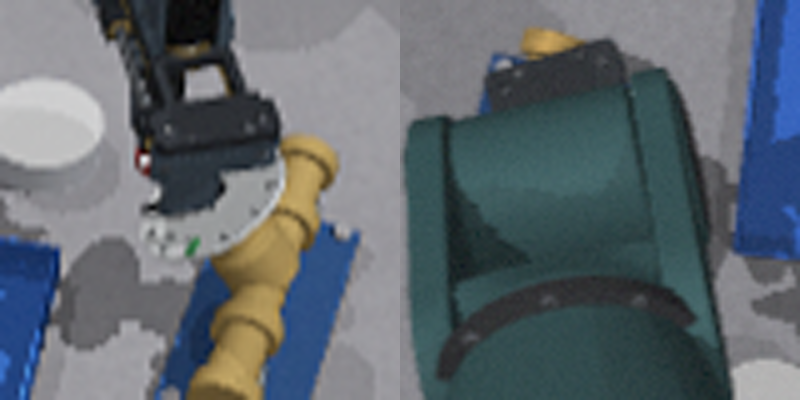

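```bash
python3 -m pendant '[{"travel":[0,0,0],"twist":0,"fingers":9},{"travel":[0,0,0],"twist":0.12,"fingers":9},{"travel":[0,0,0],"twist":0.24,"fingers":9},{"travel":[0,0,0],"twist":0.36,"fingers":9},{"travel":[0,0,0],"twist":0.48,"fingers":9},{"travel":[0,0,0],"twist":0.6,"fingers":9},{"travel":[0,0,0],"twist":0.72,"fingers":9},{"travel":[0,0,0],"twist":0.84,"fingers":9},{"travel":[0,0,0],"twist":0.96,"fingers":9},{"travel":[0,0,0],"twist":1.08,"fingers":9}]' 40 | grep time
python3 - <<'E'
from h import *
go((550.5,141.6,329),-0.86)
im=cams.camera("wrist")[:,:,::-1].copy();cv2.imwrite("pics/w8.png",im)
E
```

```text
time: 10.6
travel [ 0.03 -0.01  0.08] twist 0.067 cur yang -0.793 pos [550.3 141.3 329.8] t 10.6 q [ 0.21  0.28  2.04 -0.    0.83  1.  ] F [-0.2  0.3  0.4] w 90.5
```

View pics/w8.png

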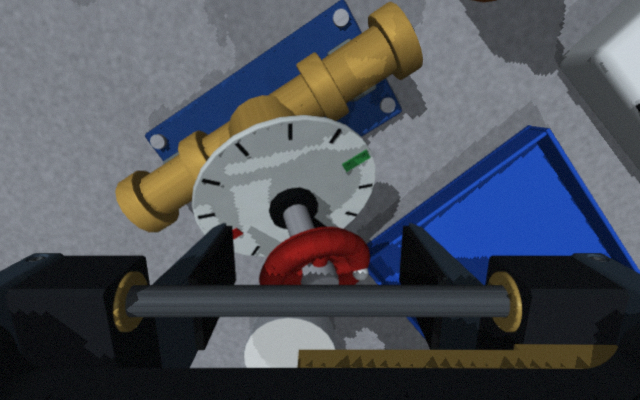

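```bash
python3 - <<'E'
from h import *
f=lambda t:[round(float(x),1) for x in t]
for n,y,p,px in (("w1",-.204,[548.8,138.1,404.7],(287,225)),("w4",.39,[549.4,140.4,329.6],(281,280)),("w8",-.793,[550.3,141.3,329.8],(360,273))):
  for h in(-9,-13): print(n,h,f(ang("wrist",px,h,yw(y,p))))
E
```

```text
w1 -9 [-22.4, -3.0, -172.5]
w1 -13 [-21.9, 2.8, 172.6]
w4 -9 [-12.1, -16.3, -126.7]
w4 -13 [-14.0, -8.6, -148.3]
w8 -9 [16.4, -6.9, -22.8]
w8 -13 [17.6, 1.0, 3.2]
```

```bash

python3 -m pendant '[{"travel":[0,0,0],"twist":0.07,"fingers":5},{"travel":[0,0,0],"twist":0.07,"fingers":5},{"travel":[0,0,0],"twist":0.07,"fingers":5},{"travel":[0,0,0],"twist":0.07,"fingers":5},{"travel":[0,0,0],"twist":0.07,"fingers":5},{"travel":[0,0,0],"twist":-0.05,"fingers":5},{"travel":[0,0,0],"twist":-0.15,"fingers":5},{"travel":[0,0,0],"twist":-0.25,"fingers":5},{"travel":[0,0,0],"twist":-0.35,"fingers":5},{"travel":[0,0,0],"twist":-0.45,"fingers":5}]' 40 | grep -v rot
python3 -m pendant '[{"travel":[0,0,0],"twist":-0.11,"fingers":5},{"travel":[0,0,0],"twist":-0.22,"fingers":5},{"travel":[0,0,0],"twist":-0.33,"fingers":5},{"travel":[0,0,0],"twist":-0.44,"fingers":5},{"travel":[0,0,0],"twist":-0.55,"fingers":5},{"travel":[0,0,0],"twist":-0.65,"fingers":5},{"travel":[0,0,0],"twist":-0.65,"fingers":5},{"travel":[0,0,0],"twist":-0.65,"fingers":9},{"travel":[0,0,0],"twist":-0.65,"fingers":9},{"travel":[0,0,0],"twist":-0.65,"fingers":9}]' 40 | grep -v rot
python3 -m pendant '[{"travel":[0,0,0],"twist":0,"fingers":9},{"travel":[0,0,0],"twist":0.12,"fingers":9},{"travel":[0,0,0],"twist":0.24,"fingers":9},{"travel":[0,0,0],"twist":0.36,"fingers":9},{"travel":[0,0,0],"twist":0.48,"fingers":9},{"travel":[0,0,0],"twist":0.6,"fingers":9},{"travel":[0,0,0],"twist":0.72,"fingers":9},{"travel":[0,0,0],"twist":0.84,"fingers":9},{"travel":[0,0,0],"twist":0.96,"fingers":9},{"travel":[0,0,0],"twist":1.08,"fingers":9}]' 40 | grep time
python3 - <<'E'
from h import *
go((550.5,141.6,329),-0.86)
im=cams.camera("wrist")[:,:,::-1].copy();cv2.imwrite("pics/w9.png",im)
E
```

```text
time: 11.48
eef_pos: [550.0, 141.6, 329.5]
contact_force: [-1.9, 7.0, -3.1]
gripper_width: 0.61
time: 12.32
eef_pos: [550.4, 141.3, 329.8]
contact_force: [0.1, 0.1, 0.1]
gripper_width: 0.799
time: 13.15
travel [ 0.03 -0.01  0.08] twist 0.086 cur yang -0.774 pos [550.4 141.3 329.8] t 13.15 q [ 0.21  0.28  2.04 -0.    0.83  0.98] F [-0.1  0.1  0.7] w 89.6
```

View pics/w9.png

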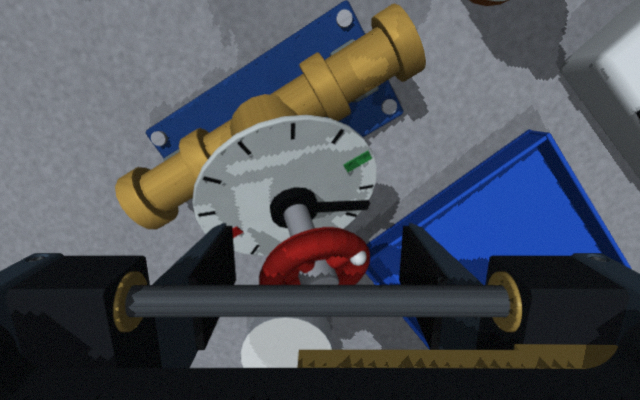

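```bash
python3 - <<'E'
from h import *
f=lambda t:[round(float(x),1) for x in t]
a=yw(-.774,[550.4,141.3,329.8])
for p,h in (((368,205),42),((358,162),50),((347,188+.0),50),((295,205),42)): print(p,f(ang("wrist",p,h,a)))
E
```

```text
(368, 205) [34.9, -30.3, -40.9]
(358, 162) [41.8, -0.2, -0.2]
(347, 188.0) [28.8, -15.7, -28.6]
(295, 205) [-0.7, 2.4, 107.5]
```

```bash

python3 -m pendant '[{"travel":[0,0,0],"twist":0.09,"fingers":5},{"travel":[0,0,0],"twist":0.09,"fingers":5},{"travel":[0,0,0],"twist":0.09,"fingers":5},{"travel":[0,0,0],"twist":0.09,"fingers":5},{"travel":[0,0,0],"twist":0.09,"fingers":5},{"travel":[0,0,0],"twist":-0.01,"fingers":5},{"travel":[0,0,0],"twist":-0.12,"fingers":5},{"travel":[0,0,0],"twist":-0.23,"fingers":5},{"travel":[0,0,0],"twist":-0.34,"fingers":5},{"travel":[0,0,0],"twist":-0.45,"fingers":5}]' 40 | grep -v rot
python3 -m pendant '[{"travel":[0,0,0],"twist":-0.08,"fingers":5},{"travel":[0,0,0],"twist":-0.16,"fingers":5},{"travel":[0,0,0],"twist":-0.24,"fingers":5},{"travel":[0,0,0],"twist":-0.32,"fingers":5},{"travel":[0,0,0],"twist":-0.36,"fingers":5},{"travel":[0,0,0],"twist":-0.4,"fingers":5},{"travel":[0,0,0],"twist":-0.4,"fingers":5},{"travel":[0,0,0],"twist":-0.4,"fingers":5},{"travel":[0,0,0],"twist":-0.4,"fingers":5},{"travel":[0,0,0],"twist":-0.4,"fingers":5}]' 40 | grep -v rot
python3 - <<'E'
from h import *
go((550.5,141.6,329),-0.86)
im=cams.camera("wrist")[:,:,::-1].copy();cv2.imwrite("pics/w10.png",im)
E
```

```text
time: 14.03
eef_pos: [550.0, 141.5, 329.5]
contact_force: [-3.8, 5.5, -2.3]
gripper_width: 0.605
time: 14.87
eef_pos: [550.0, 141.3, 329.7]
contact_force: [-5.9, 0.8, 1.6]
gripper_width: 0.603
travel [0.03 0.05 0.07] twist 0.943 cur yang 0.083 pos [550.  141.3 329.7] t 14.87 q [0.21 0.28 2.04 0.   0.83 0.13] F [-5.9  0.8  1.6] w 55.0
```

View pics/w10.png

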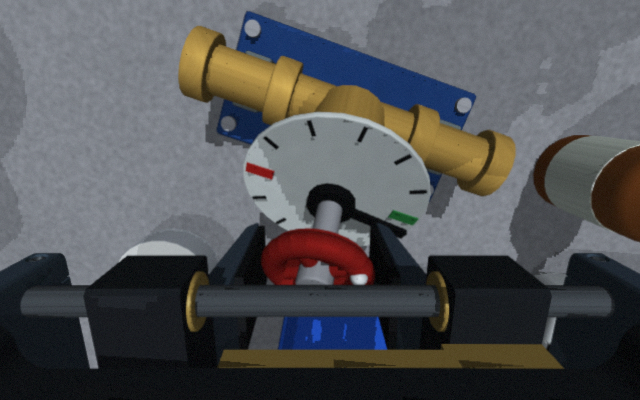

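```bash
python3 - <<'E'
from h import *
f=lambda t:[round(float(x),1) for x in t]
a=yw(.083,[550.,141.3,329.7])
for p,h in (((406,234),42),((403,217),50),((260,171),50),((330,198),42)): print(p,f(ang("wrist",p,h,a)))
im=cv2.imread("pics/w10.png")[140:260,230:440];cv2.imwrite("pics/z10.png",cv2.resize(im,None,fx=3.5,fy=3.5,interpolation=cv2.INTER_CUBIC))
E
```

```text
(406, 234) [46.6, -3.6, -4.4]
(403, 217) [42.2, 0.8, 1.1]
(260, 171) [-46.1, -2.0, -177.5]
(330, 198) [-3.9, 4.8, 128.9]
```

View pics/z10.png

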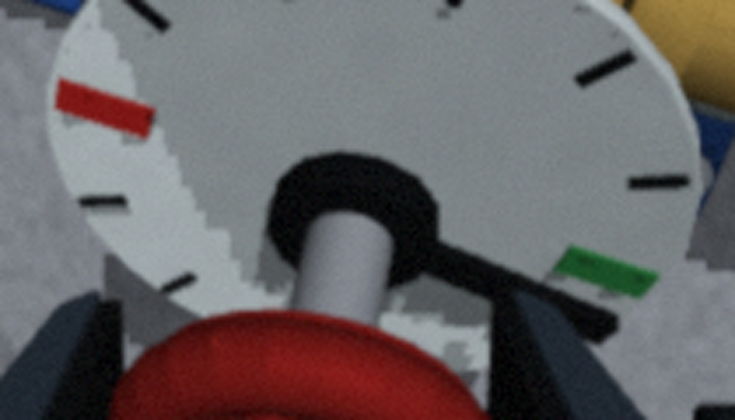

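```bash

python3 -m pendant '[{"travel":[0,0,0],"twist":-0.03,"fingers":5},{"travel":[0,0,0],"twist":-0.06,"fingers":5},{"travel":[0,0,0],"twist":-0.09,"fingers":5},{"travel":[0,0,0],"twist":-0.1,"fingers":5},{"travel":[0,0,0],"twist":-0.1,"fingers":5},{"travel":[0,0,0],"twist":-0.1,"fingers":5},{"travel":[0,0,0],"twist":-0.1,"fingers":9},{"travel":[0,0,0],"twist":-0.1,"fingers":9},{"travel":[0,0,0],"twist":-0.1,"fingers":9},{"travel":[0,0,0],"twist":-0.1,"fingers":9}]' 40 | grep -v rot
python3 -m pendant '[{"travel":[0,0,0],"twist":0.08,"fingers":9},{"travel":[0,0,0],"twist":0.16,"fingers":9},{"travel":[0,0,0],"twist":0.24,"fingers":9},{"travel":[0,0,-0.5],"twist":0.32,"fingers":9},{"travel":[0,0,-1.5],"twist":0.38,"fingers":9},{"travel":[0,0,-3],"twist":0.38,"fingers":9},{"travel":[0,0,-5],"twist":0.38,"fingers":9},{"travel":[0,0,-7],"twist":0.38,"fingers":9},{"travel":[0,0,-7.5],"twist":0.38,"fingers":9},{"travel":[0,0,-7.5],"twist":0.38,"fingers":9}]' 40 | grep -v rot
python3 - <<'E'
from h import *
go((550.5,141.6,329),-0.86)
im=cams.camera("wrist")[:,:,::-1].copy();cv2.imwrite("pics/w11.png",im)
cv2.imwrite("pics/z11.png",cv2.resize(im[80:260,210:430],None,fx=3.2,fy=3.2,interpolation=cv2.INTER_CUBIC))
E
```

```text
time: 15.75
eef_pos: [550.3, 141.3, 329.8]
contact_force: [0.3, -0.4, -0.8]
gripper_width: 0.871
time: 16.58
eef_pos: [550.6, 141.3, 406.1]
contact_force: [0.4, 0.1, 0.2]
gripper_width: 0.989
travel [ 0.01 -0.04  7.71] twist 0.663 cur yang -0.197 pos [550.6 141.3 406.1] t 16.58 q [ 0.21  0.17  2.   -0.    0.96  0.41] F [0.4 0.1 0.2] w 90.2
```

View pics/z11.png

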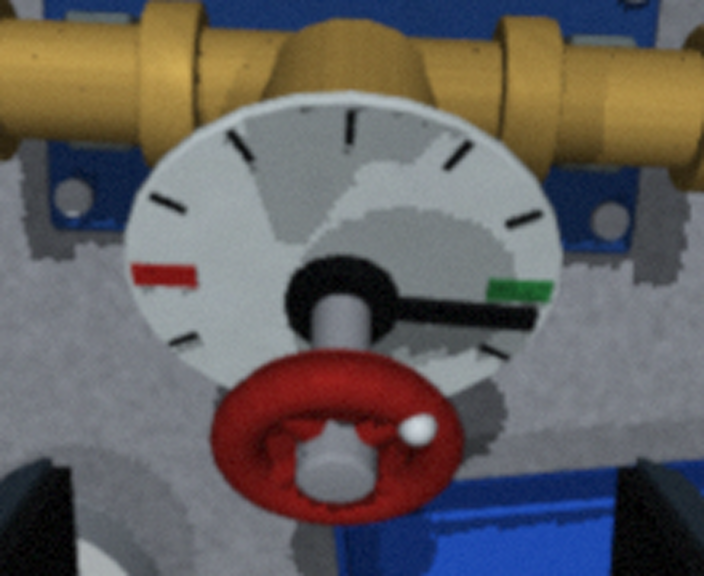

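```bash
python3 - <<'E'
from h import *
im=cv2.imread("pics/w1.png");cv2.imwrite("pics/z1.png",cv2.resize(im[80:260,210:430],None,fx=3.2,fy=3.2,interpolation=cv2.INTER_CUBIC))
f=lambda t:[round(float(x),1) for x in t]
k=lambda x,y:(210+x/3.2,80+y/3.2)
a=yw(-.197,[550.6,141.3,406.1])
for n,p,h in (("tip",k(536,318),42),("green",k(520,291),50),("red",k(164,275),50),("exit",k(398,308),42)): print(n,f(ang("wrist",p,h,a)))
E
```

```text
tip [45.4, -1.4, -1.8]
green [41.8, -0.5, -0.7]
red [-47.2, -2.7, -176.8]
exit [11.3, -0.9, -4.5]
```

View pics/z1.png

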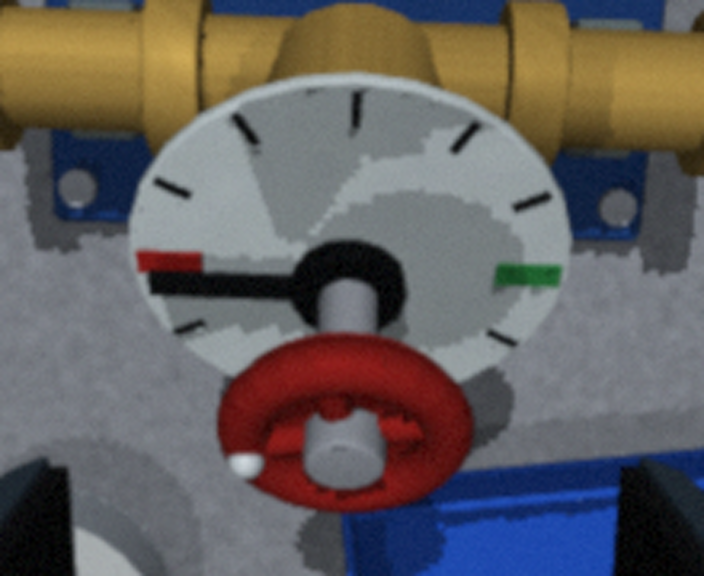

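```bash
python3 -c "
from h import *
go((448,-319,404),-0.9)"
```

```text
travel [-47.14  -1.03   0.06] twist 0.703 cur yang -0.197 pos [550.3 141.3 404.8] t 16.63 q [ 0.21  0.17  2.   -0.    0.96  0.41] F [ 0.6 -0.5 -0.2] w 89.8
```

```bash
python3 -m pendant '[{"travel":[-3,0,0],"twist":0.05,"fingers":9.1},{"travel":[-7,-0.1,0],"twist":0.12,"fingers":9.1},{"travel":[-11,-0.2,0],"twist":0.19,"fingers":9.1},{"travel":[-15,-0.3,0],"twist":0.26,"fingers":9.1},{"travel":[-19,-0.4,0],"twist":0.33,"fingers":9.1},{"travel":[-23,-0.5,0],"twist":0.4,"fingers":9.1},{"travel":[-27,-0.6,0],"twist":0.47,"fingers":9.1},{"travel":[-31,-0.7,0],"twist":0.54,"fingers":9.1},{"travel":[-35,-0.8,0],"twist":0.61,"fingers":9.1},{"travel":[-39,-0.9,0],"twist":0.7,"fingers":9.1}]' >/dev/null;python3 -c "
from h import *
go((448,-319,404),-0.9)"
```

```text
travel [-6.09  5.11 -0.07] twist -0.0 cur yang -0.9 pos [ 463.9 -241.1  403.4] t 17.47 q [-0.52  0.1   2.09 -0.    0.95  0.38] F [ 0.8  0.2 -0.4] w 90.9
```

```bash
python3 -m pendant '[{"travel":[-2.5,2.1,0],"twist":0,"fingers":9.1},{"travel":[-4.5,3.8,0],"twist":0,"fingers":9.1},{"travel":[-5.8,4.9,0],"twist":0,"fingers":9.1},{"travel":[-6,5.1,0],"twist":0,"fingers":9.1},{"travel":[-6,5.1,0],"twist":0,"fingers":9.1},{"travel":[-6,5.1,0],"twist":0,"fingers":9.1},{"travel":[-6,5.1,0],"twist":0,"fingers":9.1},{"travel":[-6,5.1,0],"twist":0,"fingers":9.1},{"travel":[-6,5.1,0],"twist":0,"fingers":9.1},{"travel":[-6,5.1,0],"twist":0,"fingers":9.1}]' >/dev/null;python3 - <<'E'
from h import *
go((448,-319,404),-0.9)
st=r.sense();im=cams.camera("wrist")[:,:,::-1].copy();cv2.imwrite("pics/w12.png",im)
T=cams.camera("top")[:,:,::-1].copy();cv2.imwrite("pics/t12.png",T)
print(proj("wrist",[(448,-319,146)],st))
c=blob(im,(22,110,60),(33,255,255))[0];print(cv2.contourArea(c),cv2.boundingRect(c),cv2.minEnclosingCircle(c))
E
```

```text
travel [-0.35  0.09  0.08] twist 0.004 cur yang -0.896 pos [ 450.2 -316.1  404.8] t 18.3 q [-0.65  0.14  2.04 -0.    0.96  0.24] F [-0.5  0.1  0.5] w 91.2
[[319.12929372 218.37004307]]
5303.5 (275, 166, 81, 89) ((316.0, 209.8125), 44.3682746887207)
```

View pics/w12.png

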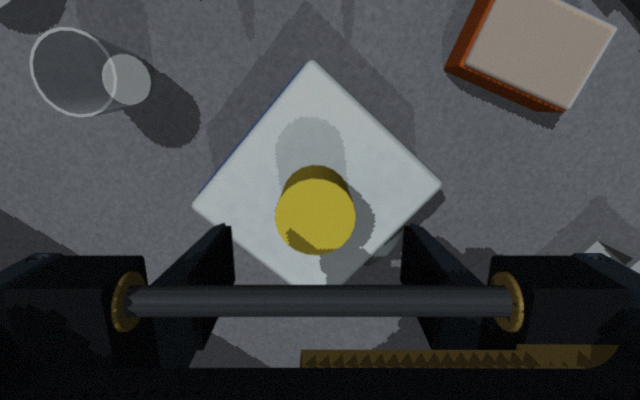

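View pics/t12.png

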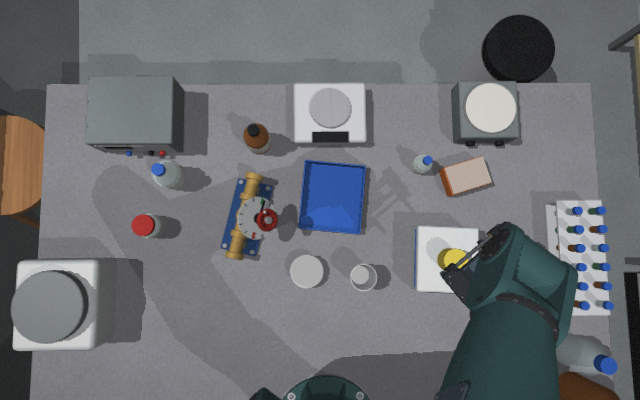

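```bash
python3 - <<'E'
from h import *
st=r.sense();p=onz("wrist",(315.5,215.5),146,st);print(p, np.linalg.norm(onz("wrist",(275,215),146,st)-onz("wrist",(356,215),146,st)))
go((p[0],p[1],294))
E
```

```text
[ 448.03672681 -315.80043139  146.        ] 59.36368281326688
travel [-0.13 -0.18 11.08] twist 0.0 cur yang -0.896 pos [ 450.2 -316.4  404.8] t 18.4 q [-0.65  0.14  2.04 -0.    0.96  0.24] F [ 0.6  0.  -0.3] w 91.1
```

```bash
python3 -m pendant '[{"travel":[-0.1,-0.2,1],"twist":0,"fingers":9.1},{"travel":[-0.1,-0.2,3],"twist":0,"fingers":9.1},{"travel":[-0.1,-0.2,5],"twist":0,"fingers":9.1},{"travel":[-0.1,-0.2,7],"twist":0,"fingers":9.1},{"travel":[-0.1,-0.2,9],"twist":0,"fingers":9.1},{"travel":[-0.1,-0.2,10.3],"twist":0,"fingers":9.1},{"travel":[-0.1,-0.2,11],"twist":0,"fingers":9.1},{"travel":[-0.1,-0.2,11.1],"twist":0,"fingers":9.1},{"travel":[-0.1,-0.2,11.1],"twist":0,"fingers":9.1},{"travel":[-0.1,-0.2,11.1],"twist":0,"fingers":5}]' 15 | grep -v rot
python3 -m pendant '[{"travel":[0,0,0],"twist":0,"fingers":5},{"travel":[0,0,0],"twist":0,"fingers":5},{"travel":[0,0,0],"twist":0,"fingers":5},{"travel":[0,0,0],"twist":0,"fingers":5},{"travel":[0,0,0],"twist":0,"fingers":5},{"travel":[0,0,0],"twist":0,"fingers":5},{"travel":[0,0,-0.5],"twist":0,"fingers":5},{"travel":[0,0,-1.5],"twist":0,"fingers":5},{"travel":[0,0,-3],"twist":0,"fingers":5},{"travel":[0,0,-4.5],"twist":0,"fingers":5}]' 15 | grep -v rot
python3 - <<'E'
from h import *
go((619,-26,294+54))
im=cams.camera("scene")[:,:,::-1].copy();cv2.imwrite("pics/s13.png",cv2.resize(im[100:220,170:330],(800,600)))
E
```

```text
time: 19.23
eef_pos: [448.3, -316.0, 294.5]
contact_force: [0.1, -0.2, -0.5]
gripper_width: 0.949
time: 20.07
eef_pos: [447.9, -315.7, 339.6]
contact_force: [0.4, -0.1, 0.2]
gripper_width: 0.663
travel [ 31.45 -11.96  -0.83] twist 0.0 cur yang -0.897 pos [ 447.9 -315.7  339.6] t 20.07 q [-0.66  0.23  2.07  0.    0.84  0.24] F [ 0.4 -0.1  0.2] w 60.4
```

View pics/s13.png

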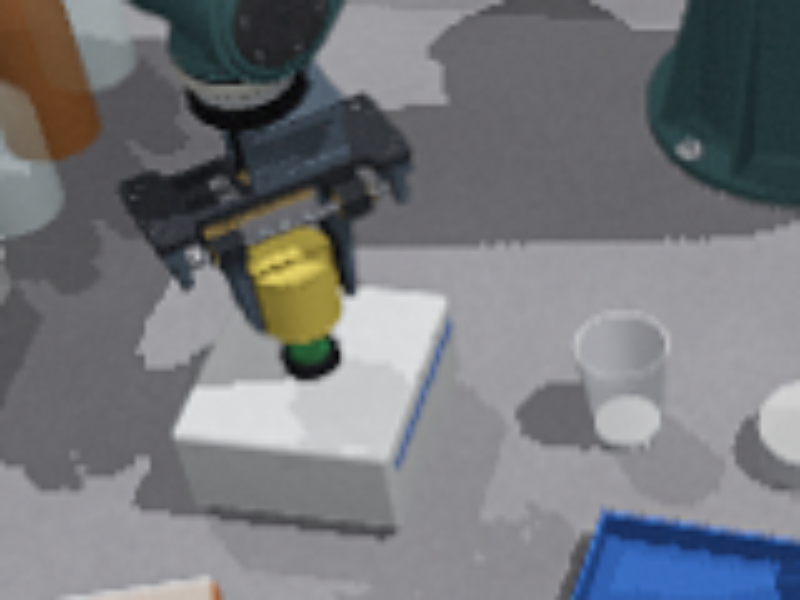

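```bash
python3 -m pendant '[{"travel":[1.5,-0.6,-0.3],"twist":0,"fingers":5},{"travel":[4.5,-1.7,-0.8],"twist":0,"fingers":5},{"travel":[8,-3,-0.8],"twist":0,"fingers":5},{"travel":[11.5,-4.4,-0.8],"twist":0,"fingers":5},{"travel":[15,-5.7,-0.8],"twist":0,"fingers":5},{"travel":[18.5,-7,-0.8],"twist":0,"fingers":5},{"travel":[22,-8.4,-0.8],"twist":0,"fingers":5},{"travel":[25.5,-9.7,-0.8],"twist":0,"fingers":5},{"travel":[29,-11,-0.8],"twist":0,"fingers":5},{"travel":[31.4,-12,-0.8],"twist":0,"fingers":5}]' 15 | grep -v rot
python3 - <<'E'
from h import *
go((619,-26,211))
im=cams.camera("wrist")[:,:,::-1].copy();cv2.imwrite("pics/w13.png",im)
E
```

```text
time: 20.95
eef_pos: [619.7, -23.5, 347.1]
contact_force: [0.2, -0.2, -0.2]
gripper_width: 0.664
travel [-0.22  0.15 13.61] twist 0.0 cur yang -0.896 pos [619.7 -23.5 347.1] t 20.95 q [-0.08  0.33  1.93  0.    0.88  0.82] F [ 0.2 -0.2 -0.2] w 60.6
```

View pics/w13.png

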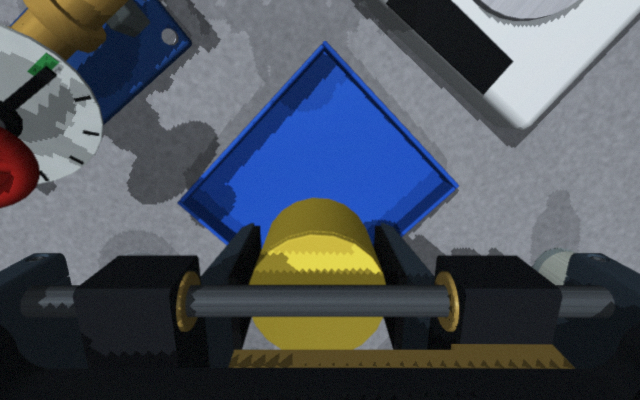

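```bash
python3 - <<'E'
from h import *
st=r.sense()
a,b=onz("wrist",(180,203),30,st),onz("wrist",(457,186),30,st);print(a,b,(a+b)/2,np.linalg.norm(a-b),onz("wrist",(324,43),30,st))
E
```

```text
[536.93380355  70.13616747  30.        ] [ 704.19186685 -113.59268151   30.        ] [620.5628352  -21.72825702  30.        ] 248.4583459859227 [720.90108497  52.30113078  30.        ]
```

```bash
python3 -m pendant '[{"travel":[0,0,2],"twist":0,"fingers":5},{"travel":[0,0,5],"twist":0,"fingers":5},{"travel":[0,0,8],"twist":0,"fingers":5},{"travel":[0,0,11],"twist":0,"fingers":5},{"travel":[0,0,12.5],"twist":0,"fingers":5},{"travel":[0,0,13.2],"twist":0,"fingers":5},{"travel":[0,0,13.4],"twist":0,"fingers":5},{"travel":[0,0,13.6],"twist":0,"fingers":5},{"travel":[0,0,13.6],"twist":0,"fingers":5},{"travel":[0,0,13.6],"twist":0,"fingers":5}]' 15 | grep -v rot
```

```text
time: 21.83
eef_pos: [619.0, -26.1, 212.1]
contact_force: [-0.2, 0.2, -1.6]
gripper_width: 0.665
```

```bash
python3 -m pendant '[{"travel":[0,0,0.1],"twist":0,"fingers":5},{"travel":[0,0,0.15],"twist":0,"fingers":5},{"travel":[0,0,0.2],"twist":0,"fingers":5},{"travel":[0,0,0.2],"twist":0,"fingers":5},{"travel":[0,0,0.2],"twist":0,"fingers":5},{"travel":[0,0,0.2],"twist":0,"fingers":5},{"travel":[0,0,0.2],"twist":0,"fingers":5},{"travel":[0,0,0.2],"twist":0,"fingers":5},{"travel":[0,0,0.2],"twist":0,"fingers":5},{"travel":[0,0,0.2],"twist":0,"fingers":5}]' 15 | grep -v rot
```

```text
time: 22.67
eef_pos: [618.5, -26.1, 208.7]
contact_force: [-0.1, -1.6, -1.0]
gripper_width: 0.663
```

```bash
python3 -m pendant '[{"travel":[0,0,0.05],"twist":0,"fingers":5},{"travel":[0,0,0.1],"twist":0,"fingers":5},{"travel":[0,0,0.1],"twist":0,"fingers":5},{"travel":[0,0,0.1],"twist":0,"fingers":5},{"travel":[0,0,0.1],"twist":0,"fingers":5},{"travel":[0,0,0.1],"twist":0,"fingers":5},{"travel":[0,0,0.1],"twist":0,"fingers":5},{"travel":[0,0,0.1],"twist":0,"fingers":5},{"travel":[0,0,0.1],"twist":0,"fingers":5},{"travel":[0,0,0.1],"twist":0,"fingers":5}]' 15 | grep -v rot
```

```text
time: 23.5
eef_pos: [618.6, -26.1, 208.1]
contact_force: [-3.1, 0.3, 6.2]
gripper_width: 0.657
```

Contact (6 N). Release and rise.

```bash
python3 -m pendant '[{"travel":[0,0,-0.05],"twist":0,"fingers":7},{"travel":[0,0,-0.05],"twist":0,"fingers":8},{"travel":[0,0,-0.05],"twist":0,"fingers":9},{"travel":[0,0,-0.05],"twist":0,"fingers":9},{"travel":[0,0,-0.05],"twist":0,"fingers":9},{"travel":[0,0,-1],"twist":0,"fingers":9},{"travel":[0,0,-3],"twist":0,"fingers":9},{"travel":[0,0,-6],"twist":0,"fingers":9},{"travel":[0,0,-10],"twist":0,"fingers":9},{"travel":[0,0,-14],"twist":0,"fingers":9}]' 15 | grep -v rot
python3 -m pendant '[{"travel":[-1,0.4,-3],"twist":0,"fingers":9},{"travel":[-4,1.5,-5],"twist":0,"fingers":9},{"travel":[-7.5,2.9,-5],"twist":0,"fingers":7},{"travel":[-11,4.2,-5],"twist":0,"fingers":5},{"travel":[-14.5,5.5,-5],"twist":0,"fingers":2},{"travel":[-18,6.8,-5],"twist":0,"fingers":0},{"travel":[-21.5,8.2,-5],"twist":0,"fingers":0},{"travel":[-25,9.5,-5],"twist":0,"fingers":0},{"travel":[-28.5,10.8,-5],"twist":0,"fingers":0},{"travel":[-31.3,12,-5],"twist":0,"fingers":0}]' 15 | grep -v rot
python3 - <<'E'
from h import *
go((448,-316,340))
st=r.sense();im=cams.camera("wrist")[:,:,::-1].copy();cv2.imwrite("pics/w14.png",im)
S=cams.camera("scene")[:,:,::-1].copy();T=cams.camera("top")[:,:,::-1].copy()
cv2.imwrite("pics/st14.png",np.hstack([cv2.resize(x,(400,400),interpolation=cv2.INTER_CUBIC) for x in(S[160:260,260:400],T[145:260,210:390])]))
E
```

```text
time: 24.33
eef_pos: [618.0, -26.0, 349.3]
contact_force: [-0.2, -0.5, 0.2]
gripper_width: 0.99
time: 25.17
eef_pos: [447.1, -316.7, 398.5]
contact_force: [0.1, 0.1, -0.0]
gripper_width: 0.435
travel [ 0.11 -0.    5.85] twist 0.0 cur yang -0.898 pos [ 447.1 -316.7  398.5] t 25.17 q [-0.66  0.15  2.05 -0.    0.95  0.24] F [ 0.1  0.1 -0. ] w 39.7
```

View pics/w14.png

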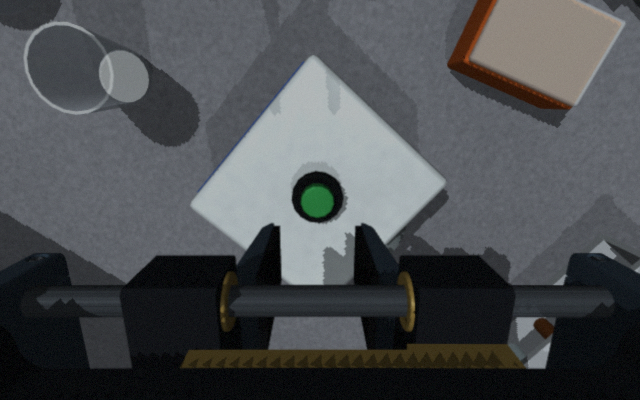

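View pics/st14.png

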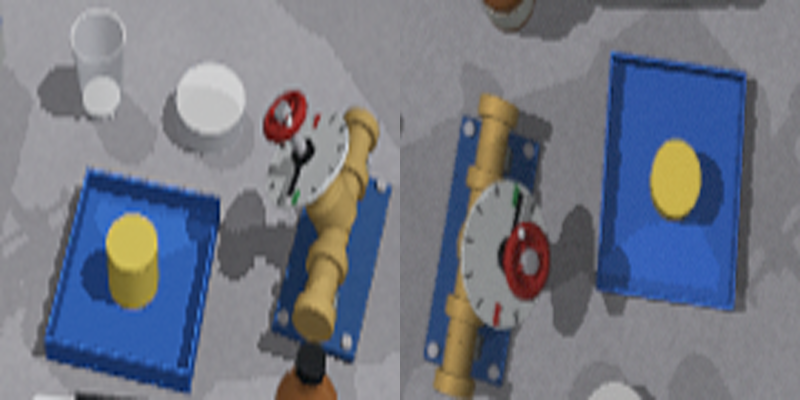

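```bash
python3 - <<'E'
from h import *
st=r.sense();im=cv2.imread("pics/w14.png");c=blob(im,(45,100,40),(85,255,255),(280,360,160,240))[0];p=cv2.fitEllipse(c);print(p)
st=yw(-.898,[447.1,-316.7,398.5]);q=onz("wrist",p[0],112,st);print(q)
go((q[0],q[1],308))
E
```

```text
((316.6951599121094, 200.4993438720703), (32.56300735473633, 33.5439567565918), 154.80503845214844)
[ 448.17133764 -314.65947601  112.        ]
travel [ 0.14 -0.13  9.04] twist 0.0 cur yang -0.9 pos [ 447.8 -316.5  398.4] t 25.32 q [-0.66  0.15  2.05  0.    0.95  0.24] F [ 0.3  0.1 -0.1] w 27.5
```

```bash
python3 -m pendant '[{"travel":[0.15,-0.1,2],"twist":0,"fingers":0},{"travel":[0.15,-0.1,4],"twist":0,"fingers":0},{"travel":[0.15,-0.1,6],"twist":0,"fingers":0},{"travel":[0.15,-0.1,7.5],"twist":0,"fingers":0},{"travel":[0.15,-0.1,8.5],"twist":0,"fingers":0},{"travel":[0.15,-0.1,9],"twist":0,"fingers":0},{"travel":[0.15,-0.1,9],"twist":0,"fingers":0},{"travel":[0.15,-0.1,9],"twist":0,"fingers":0},{"travel":[0.15,-0.1,9],"twist":0,"fingers":0},{"travel":[0.15,-0.1,9],"twist":0,"fingers":0}]' 15 | grep -v rot
python3 - <<'E'
from h import *
go((448.2,-314.7,297))
im=cams.camera("wrist")[:,:,::-1].copy();cv2.imwrite("pics/w15.png",im)
E
```

```text
time: 26.15
eef_pos: [449.6, -313.5, 308.6]
contact_force: [-0.2, -0.6, -0.0]
gripper_width: 0.003
travel [-0.18  0.    1.16] twist 0.0 cur yang -0.897 pos [ 449.6 -313.5  308.6] t 26.15 q [-0.65  0.28  2.08 -0.    0.77  0.25] F [-0.2 -0.6 -0. ] w 0.3
```

View pics/w15.png

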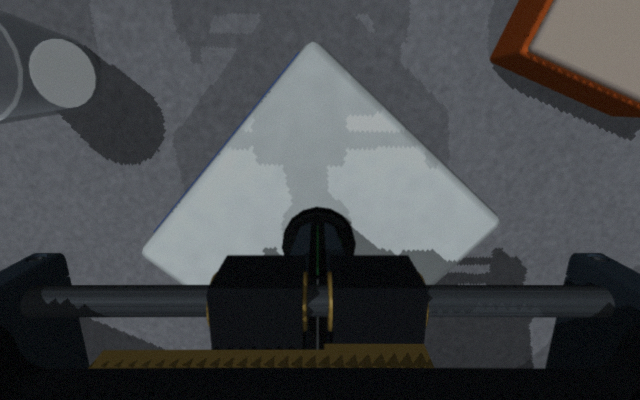

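```bash
python3 -m pendant '[{"travel":[-0.1,0,0.3],"twist":0,"fingers":0},{"travel":[-0.1,0,0.5],"twist":0,"fingers":0},{"travel":[-0.1,0,0.7],"twist":0,"fingers":0},{"travel":[-0.1,0,0.9],"twist":0,"fingers":0},{"travel":[-0.1,0,1.0],"twist":0,"fingers":0},{"travel":[-0.1,0,1.1],"twist":0,"fingers":0},{"travel":[-0.1,0,1.15],"twist":0,"fingers":0},{"travel":[-0.1,0,1.15],"twist":0,"fingers":0},{"travel":[-0.1,0,1.15],"twist":0,"fingers":0},{"travel":[-0.1,0,1.15],"twist":0,"fingers":0}]' 15 | grep -v rot
```

```text
time: 27.03
eef_pos: [448.7, -314.2, 296.9]
contact_force: [-4.3, 1.5, 15.3]
gripper_width: 0.008
```

```bash
python3 -m pendant '[{"travel":[0,0,0.05],"twist":0,"fingers":0},{"travel":[0,0,0.1],"twist":0,"fingers":0},{"travel":[0,0,0.1],"twist":0,"fingers":0},{"travel":[0,0,0.1],"twist":0,"fingers":0},{"travel":[0,0,0.1],"twist":0,"fingers":0},{"travel":[0,0,0.1],"twist":0,"fingers":0},{"travel":[0,0,0.1],"twist":0,"fingers":0},{"travel":[0,0,0.1],"twist":0,"fingers":0},{"travel":[0,0,0.1],"twist":0,"fingers":0},{"travel":[0,0,0.1],"twist":0,"fingers":0}]' 15 | grep -v rot
python3 -m pendant '[{"travel":[0,0,-0.5],"twist":0,"fingers":0},{"travel":[0,0,-1],"twist":0,"fingers":0},{"travel":[0,0,-2],"twist":0,"fingers":0},{"travel":[0,0,-4],"twist":0,"fingers":0},{"travel":[0,0,-6],"twist":0,"fingers":0},{"travel":[0,0,-8],"twist":0,"fingers":0},{"travel":[0,0,-10],"twist":0,"fingers":0},{"travel":[0,0,-11],"twist":0,"fingers":0},{"travel":[0,0,-11],"twist":0,"fingers":0},{"travel":[0,0,-11],"twist":0,"fingers":0}]' 15 | grep -v rot
python3 - <<'E'
from h import *
im=cams.camera("wrist")[:,:,::-1].copy()
S=cams.camera("scene")[:,:,::-1].copy();T=cams.camera("top")[:,:,::-1].copy()
cv2.imwrite("pics/f.png",np.vstack([np.hstack([S,T])[:, :],])[:, :1280:2][::2].copy() if 0 else np.hstack([cv2.resize(S[160:260,260:400],(400,400)),cv2.resize(im,(400,400))]))
cv2.imwrite("pics/ft.png",T)
E
```

```text
time: 27.87
eef_pos: [448.8, -314.3, 296.7]
contact_force: [-9.4, 5.4, 30.1]
gripper_width: 0.005
time: 28.7
eef_pos: [448.4, -313.9, 405.1]
contact_force: [-1.0, -0.2, -0.5]
gripper_width: 0.008
```

View pics/f.png

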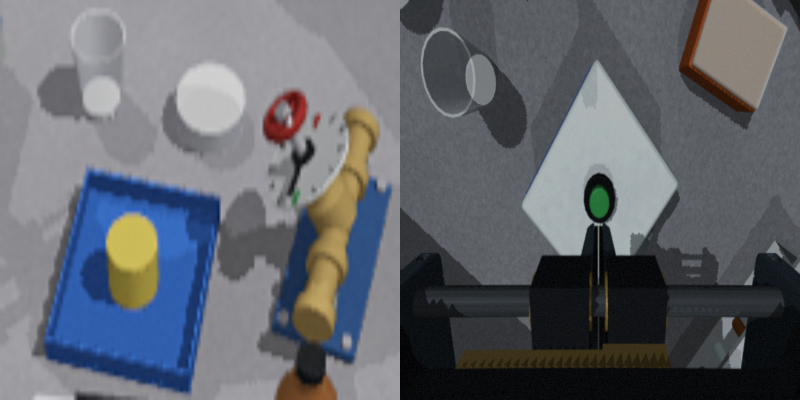

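View pics/ft.png

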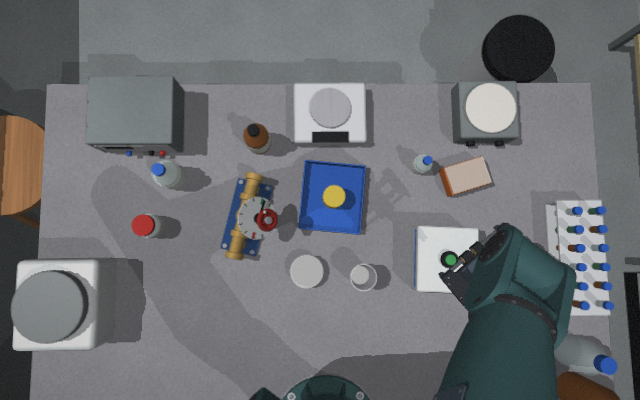

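The last pictures show everything in place. The cap stands upright in the tray at top-view pixel (334,196), the pointer is at the green mark, the button is up and the bystanders have not moved. The arm is clear, so I am handing in.

```bash
python3 -c "
from cell import r
print(r.sign_off())"
```

```text
the job is handed in; nothing more can be done
None
```

I completed all three steps in order and handed the job in at about 29 s of the 72 s allowed. The hand-in gives no verdict.

- **Valve:** I turned the wheel in five grip-and-twist strokes plus a small final turn. The last close-up of the dial put the pointer about 2° short of the green mark, roughly 3.10 rad against the 3.02–3.26 window. This is read from a picture, so I trust it to about 0.02–0.03 rad. I judged it safe and did not nudge it further.
- **Cap:** I lifted it off and released it on the tray floor near the centre, after feeling about 6 N of contact. The scene and top views show it standing upright. Before placing it, two estimates of the tray centre differed by 2–4 mm, well inside the tolerance.
- **Start button:** I pressed it until it would go no further, with the force reaching 30 N against its 5 N spring. It looked raised again once the fingers were withdrawn.
- **Everything else:** in the last top view the bystanders stand where they were in the first one, judged by eye. The arm was clear of everything at hand-in. None of my checks failed.

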